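# Test the friction hinge of a jar mill's guard

### The job

Test the stiff hinge of the small jar mill's clear guard: raise the guard by its handle to about 40 degrees and let go of it for a good second to see that it stays up by itself. Then lean on the handle from above with about 5 N for a second, which it must bear without giving way, and after that push the guard down gently until it is fully shut. Do not let it slam, and leave the jar, plate and pot around it where they are.

Things in the scene. Friction and masses are not known exactly. Their poses are not given: they have to be found in the camera images.
- mill: the jar mill, bolted to the table: grey sheet-metal casing 170 deep (x) x 260 wide (y) x 100 mm high on four feet, with a white porcelain jar on two rubber rollers under a clear plastic guard (163 deep x 250 wide, its flat top 178 mm above the table when shut). Origin on the table under the casing's centre; its -x side, with panel and guard handle, is the front and faces the robot
- guard (a joint): opening angle of the guard about its rear hinge, rad: 0 shut (rigid stop), growing as its front rises; 40 degrees is 0.70; stop at 1.45. Starts 0.02 to 0.15 ajar. The guard weighs 0.34 to 0.65 kg; its hinges drag with 1.6 N m and hold it at any angle. At the handle, along its arc, it takes 8 to 10 N to raise and 4.5 to 7 N to push down; fingers moved straight down instead bind on the bar
- guard_hinge (a point): point on the guard's hinge line, in the middle of its width: 90 mm behind the mill's origin, 105 mm above the table. Its axes are the guard's own: equal to the mill's when shut, turned about y by the opening angle
- guard_handle (a point): middle of the guard's handle: a level steel bar, 12 mm diameter, 108 mm free length along the guard's y, with a post at each end. When shut it is 130 mm in front of the mill's origin and 158 mm above the table: 220 mm ahead of and 53 mm above the hinge line, about which it swings. 36 mm are free between bar and guard; all is free above, in front of and below it
- glaze_jar: round jar with a screw lid, 68 mm diameter, 85 mm high, to the right (-y) of the mill; leave alone. Origin under its centre
- saucer: white plate, 140 mm diameter, 18 mm high, in front of the mill on the right (-y); leave alone. Origin under its centre
- brush_pot: blue ceramic pot with brushes, 84 mm diameter, 90 mm high (175 with the brushes), to the left (+y) of the mill; leave alone. Origin under its centre

How it is judged (in metres and radians):
On the way, in this order (a step that is already met when the one before it is completed fails the run):
1. the guard stands by itself, let go, 32 to 48 degrees open (0.56 to 0.84 rad) (value of joint guard between 0.56 and 0.84 rad and velocity of joint guard between -0.02 and 0.02 rad/s and contact force between anything else and guard below 0.05 N), for 0.8 s.
2. the fingers lean on the standing guard with 3 to 7.5 N and it does not give way (value of joint guard between 0.5 and 0.84 rad and velocity of joint guard between -0.03 and 0.03 rad/s and contact force between the fingers and guard between 3 and 7.5 N), for 0.7 s.
At the end, for the whole second after the job is handed in: the guard is fully shut again (within 0.02 rad, 4 mm at the handle) and at rest (value of joint guard below 0.02 rad and velocity of joint guard between -0.02 and 0.02 rad/s); the robot touches nothing.
It fails at once if the guard is slammed: it goes down faster than 1.2 rad/s (velocity of joint guard below -1.2 rad/s).
It fails at once if the jar, plate or pot beside the mill is moved by more than 20 mm (distance of any of glaze_jar, saucer, brush_pot from where it was at the start of the episode above 0.02 m).
It also fails if it takes over 58 s, if anything falls off the work surface, if the arm or the gripper's body presses on something with over 40 N, if the wrist force passes 120 N, or if a joint passes its speed limit or range.

### The arm

A 6-joint arm with a two-finger parallel gripper is mounted at the origin on the work surface. World frame = base frame: x ahead of the robot, y to its left, z up, the work surface at z = 0. Lengths are in m, angles in degrees, forces in N, time in s.
With the tool pointing down it reaches from about 0.35 to 0.875 m from the base axis. Payload 4.2 kg.
Tool frame: the origin (TCP) lies at the centre of the arm's flange, where the gripper is bolted on; the fingertips stand 182 mm ahead of it and the grasp point (between the pads) lies 164 mm ahead of it (r.nose_length is the distance from the TCP to the fingertips, in m); z points along the fingers, y is the line along which they close (so a half turn about z gives the same grasp; the last joint's range is limited). The gripper opens to 87 mm and grips with 3 to 60 N. Pads are 19 mm wide; open, the fingers measure 117 mm over their backs; the gripper's body (75 mm by 190 mm) begins 51 mm behind the grasp point.
Start: joints at [86.952, 22.042, 0.453, 0, -68.411, -14.817], TCP at [0.192, 0.595, 0.405] pointing down, gripper open.
Joint ranges: [-179.83, 179.83], [-69.29, 118.12], [-61.27, 80.66], [-181.25, 117.63], [-171.15, -9.14], [-177.46, 177.46]. Speed limits (degrees/s): [159.86, 159.86, 180, 180, 180, 180].

### API

Orientations are given as a 3x3 rotation matrix whose columns are the frame's x, y, z axes.
In Python, from station import r, vision gives the robot as it stands. The module is installed in compiled form; this text tells all that it offers.
- The arm moves only by the shell command python3 -m creep 'ROWS'. ROWS is JSON, a list of rows, each a list of 7 numbers: the opening, from -1 (shut) to 1 (fully open), then the shift along the tool's x, y, z in mm, then the turn, a rotation vector about the tool's x, y, z in degrees. A call has 1 to 8 rows; each row is the pose to reach, as a shift and turn from the pose commanded when the call began, along the tool's axes at that moment; what a row does not reach only later rows make up. A row lasts 1/12 s, in which the tool goes at most 41.7 mm and 7.16 degrees, less where a joint would pass 70% of its speed; a pose out of reach is approached as far as the arm can. A call with a gripper value outside its range is refused whole. The fingers move at their own pace and stop on an object; the grip force is fixed at half the most. Time passes only in rows, so rows that repeat a pose let the fingers close. It gives the time, the measured TCP pose, the force, the opening and the grip force at its end, in the units of the state.
- r.sense(): the state, without advancing time (a new reading comes with each control period).
- vision.capture(name): name is "side" or "top" or "wrist"; returns (picture, depth): 480x640x3 uint8, red, green, blue; 480x640 float32, m along the optical axis (not along the pixel's ray), 0 where there is no reading.
- vision.camera_model(name): a dict with "vertical_fov" (degrees; the focal length in pixels is half the picture's height over the tangent of half this angle, whatever the lens; pixels are square), "cx", "cy" (the principal point, pixels), "extrinsics" (4x4, takes a point from camera to world coordinates); the wrist camera has in their place "mount" (4x4, takes a point from camera to tool coordinates, whose origin is the TCP and whose axes are the flange's). Camera axes: x right, y down, z forward; pixel columns grow to the right and rows downward; lengths in m; the calibration is good to about 2 mm. A picture is of the moment at which its call begins: read the wrist's pose just before it. camera_model takes no time and is no camera call.
- r.finish_job(): hands the job in; it is judged then, once.
Trained networks look in the newest picture that a camera, given by its name, has taken for a name from the list of things; names that differ only in an ending like _2 or _b are one class to them, and where a whole thing is asked for, a point or a joint stands for the part that bears it (a point fixed in the world has none). Each returns a list of dicts, best first, with "conf" (0 to 1); they miss things now and then, are a little off and sometimes report something else, mostly with a low value. They report only what shows in the picture. A call takes as long as a camera call.
- vision.find_in(camera, thing): "uv" ([column, row] in pixels, amid what is visible of it).
- vision.cut_out(camera, thing): "region" (480x640 bool, what is visible of it) and "uv" ([column, row] in pixels, amid what is visible of it).
The state is a dict: "time_s": time; "joints": joint angles; "joint_velocities": joint speeds; "effort": joint torques, N m; "tcp_pos": TCP position; "ee_rot": TCP orientation; "wrist_force": force on the tool from outside, world axes, zero at the start; "moment": the same for the moment, N m; "gripper_width": opening from 0.0 (shut) to 1.0 (fully open); "gripper_force": force on a finger pad.
Only numpy, scipy, OpenCV 4.12 (cv2) and the standard library are available. Lean on these libraries where they do the work, as an engineer would, in place of code of your own. Each camera call takes 0.05 s, during which the arm holds its last target. There are 200 camera calls.

## Working session

There is one attempt and no reset: what is moved stays moved. The work goes in short steps, Python scripts to look and compute and a shell command to move; the robot and the scene stay as the last step left them, time stands still between calls to the robot, and variables do not carry over. Pictures are saved under pics/ and viewed, at most 10 in all, crops included, and the job is handed in when it is done.

```bash
mkdir -p pics
cat > h.py <<'E'
import numpy as np, cv2
from station import r, vision
def cam(n):
    m=vision.camera_model(n); f=240/np.tan(np.radians(m["vertical_fov"]/2)); return m,f
def cloud(n,d,T=None):
    m,f=cam(n); E=np.array(m["extrinsics"]) if T is None else T
    v,u=np.mgrid[:480,:640]; P=np.stack([(u-m["cx"])/f*d,(v-m["cy"])/f*d,d],-1)
    return P@E[:3,:3].T+E[:3,3]
E
python3 - <<'E'
from h import *
s=r.sense(); print({k:np.round(v,3).tolist() for k,v in s.items()}, r.nose_length)
for n in("side","top"):
    p,d=vision.capture(n); cv2.imwrite(f"pics/{n}0.png",p[...,::-1]); C=cloud(n,d)
    np.savez(f"{n}0.npz",p=p,d=d,C=C)
    for t in("mill","guard","guard_handle","glaze_jar","saucer","brush_pot"):
        for o in vision.cut_out(n,t)[:2]:
            g=o["region"]&(d>0); Q=C[g]
            print(n,t,round(o["conf"],2),np.round(o["uv"]),g.sum(),np.round(np.percentile(Q,[3,50,97],axis=0),3).tolist() if len(Q) else None)
E
```

```text
{'time_s': 0.0, 'joints': [86.952, 22.09, 0.38, -0.029, -68.41, -14.816], 'joint_velocities': [-0.071, -0.041, 0.004, -0.029, 0.026, 0.112], 'effort': [0.001, -39.067, 18.741, 4.22, 0.011, -0.0], 'tcp_pos': [0.192, 0.595, 0.404], 'ee_rot': [[0.952, -0.307, -0.001], [-0.307, -0.952, -0.002], [0.0, 0.002, -1.0]], 'wrist_force': [-0.158, 0.438, -0.129], 'moment': [0.031, 0.001, 0.038], 'gripper_force': 0.0, 'gripper_width': 0.997} 0.1822
side mill 0.84 [351. 232.] 6362 [[0.496, -0.157, 0.025], [0.577, -0.077, 0.178], [0.691, 0.086, 0.19]]
side guard 0.59 [349. 226.] 4819 [[0.491, -0.153, 0.118], [0.583, -0.056, 0.182], [0.689, 0.09, 0.191]]
side guard_handle 0.96 [351. 224.] 4865 [[0.49, -0.153, 0.117], [0.583, -0.054, 0.182], [0.69, 0.093, 0.191]]
side guard_handle 0.46 [353. 235.] 6345 [[0.495, -0.157, 0.025], [0.576, -0.077, 0.178], [0.69, 0.086, 0.19]]
side glaze_jar 0.75 [387. 384.] 897 [[0.463, -0.511, 0.002], [0.487, -0.489, 0.079], [0.523, -0.45, 0.088]]
side glaze_jar 0.29 [300. 349.] 1851 [[0.269, -0.363, 0.003], [0.33, -0.301, 0.011], [0.39, -0.243, 0.021]]
side saucer 0.76 [298. 347.] 1742 [[0.272, -0.359, 0.003], [0.33, -0.3, 0.011], [0.388, -0.244, 0.02]]
side brush_pot 0.94 [269. 158.] 671 [[0.452, 0.448, 0.008], [0.486, 0.471, 0.073], [0.527, 0.529, 0.171]]
top mill 0.61 [339. 202.] 5404 [[0.493, -0.143, 0.056], [0.586, -0.023, 0.182], [0.687, 0.095, 0.192]]
top guard 0.59 [342. 200.] 5007 [[0.492, -0.141, 0.126], [0.593, -0.024, 0.183], [0.691, 0.094, 0.192]]
top guard_handle 0.78 [341. 203.] 4958 [[0.492, -0.14, 0.127], [0.593, -0.025, 0.183], [0.689, 0.093, 0.192]]
top glaze_jar 0.63 [477. 240.] 444 [[0.469, -0.504, 0.017], [0.494, -0.47, 0.082], [0.526, -0.447, 0.091]]
top saucer 0.89 [426. 291.] 1332 [[0.275, -0.365, 0.0], [0.334, -0.308, 0.01], [0.392, -0.249, 0.021]]
top brush_pot 0.94 [182. 240.] 775 [[0.457, 0.448, -0.001], [0.499, 0.49, 0.064], [0.537, 0.528, 0.175]]
```

Run:
```python
from h import *
a=cv2.imread("pics/side0.png")[130:330,230:490]; b=cv2.imread("pics/top0.png")[110:310,230:490]
cv2.imwrite("pics/c0.png",cv2.resize(np.vstack([a,b]),None,fx=1.5*1,fy=1.5) if 0 else cv2.resize(np.hstack([a,b]),(800,308),interpolation=cv2.INTER_CUBIC))
for n in("side","top"):
    z=np.load(n+"0.npz");C=z["C"].reshape(-1,3)
    m=(C[:,0]>.44)&(C[:,0]<.75)&(abs(C[:,1])<.25)
    T=C[m&(C[:,2]>.172)&(C[:,2]<.21)]
    # plane of top
    A=np.c_[T[:,:2],np.ones(len(T))]; k=np.ones(len(T),bool)
    for _ in range(6):
        c=np.linalg.lstsq(A[k],T[k,2],rcond=None)[0]; e=T[:,2]-A@c; k=abs(e)<.004
    print(n,len(T),k.sum(),"plane",c.round(4),"tilt deg",np.degrees(np.hypot(*c[:2])), "grad dir",np.degrees(np.arctan2(c[1],c[0])))
    R=cv2.minAreaRect(T[k][:,:2].astype(np.float32)*1000); print(R, cv2.boxPoints(R).round())
    H=C[m&(C[:,2]>.14)&(C[:,2]<.172)]; print("lower",len(H),np.percentile(H,[5,50,95],axis=0).round(3).tolist())
```

```text
side 3542 2937 plane [-0.0614 -0.0105  0.2217] tilt deg 3.569449131218939 grad dir -170.32982954410656
((603.915283203125, -19.986984252929688), (169.91932678222656, 254.85562133789062), 10.067671775817871) [[ 498.   91.]
 [ 543. -160.]
 [ 710. -131.]
 [ 665.  120.]]
lower 649 [[0.503, -0.154, 0.141], [0.544, -0.131, 0.158], [0.687, 0.065, 0.171]]
top 4565 3327 plane [-0.056  -0.0097  0.2177] tilt deg 3.25775636062644 grad dir -170.1578519529755
((608.0883178710938, -22.35040283203125), (168.24232482910156, 250.629150390625), 10.148557662963867) [[ 503.   86.]
 [ 547. -161.]
 [ 713. -131.]
 [ 669.  116.]]
lower 196 [[0.483, -0.148, 0.143], [0.52, -0.03, 0.162], [0.549, 0.074, 0.171]]
```

View pics/c0.png

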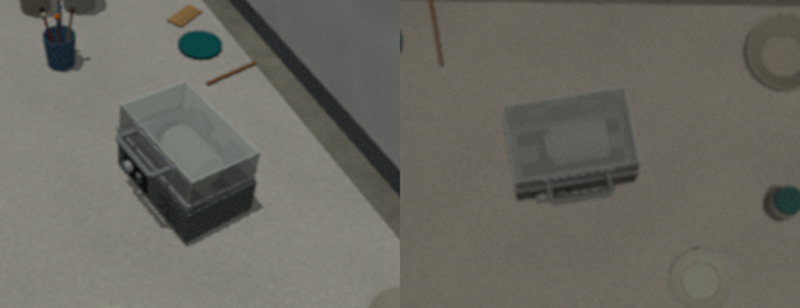

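```bash
python3 -m creep '[[-0.24,26,29,-10,0,0,3],[-0.24,52,58,-20,0,0,6],[-0.24,78,87,-30,0,0,10],[-0.24,104,116,-35,0,0,13],[-0.24,130,145,-40,0,0,17],[-0.24,156,173,-45,0,0,21],[-0.24,182,202,-45,0,0,24],[-0.24,208,231,-45,0,0,28]]'
cat >> h.py <<'E'
Y=np.radians(10.1); MX=np.array([np.cos(Y),np.sin(Y),0]); MY=np.array([-np.sin(Y),np.cos(Y),0]); MZ=np.array([0,0,1.])
def to(target, back=164):  # shift in tool axes (mm) to bring the point `back` mm ahead of the TCP to target, with y_tool -> -MX, z down
    s=r.sense(); R=np.array(s["ee_rot"]); D=np.c_[MY,MX,-MZ]
    D=np.c_[-np.cross(MX,MZ)*-1,-MX,-MZ]; D[:,0]=np.cross(D[:,1],D[:,2])
    from scipy.spatial.transform import Rotation as Q
    tcp=np.array(target)+np.array([0,0,back/1000])
    print("t",s["time_s"],"tcp",np.round(s["tcp_pos"],4),"shift",(R.T@(tcp-s["tcp_pos"])*1000).round(1),"rot",np.degrees(Q.from_matrix(R.T@D).as_rotvec()).round(2),"F",np.round(s["wrist_force"],2),"w",round(s["gripper_width"],3))
E
python3 - <<'E'
from h import *
to([.479,-.043,.286])
for n in("top","side"):
    z=np.load(n+"0.npz");C=z["C"]; O=np.array([.606,-.021,0])
    q=(C-O); X=q@MX; Yy=q@MY
    b=(X<-.1)&(X>-.17)&(abs(Yy)<.06)&(C[...,2]>.14)&(C[...,2]<.2)
    print(n,b.sum(),np.percentile(C[b],[10,50,90],axis=0).round(4).tolist(),np.percentile(X[b],[10,50,90]).round(4),np.percentile(Yy[b],[2,50,98]).round(4))
    v,u=np.nonzero(b); print(u.min(),u.max(),v.min(),v.max())
E
```

```text
time_s: 1.37
tcp_pos: [0.3191, 0.3092, 0.4505]
ee_rot: [[0.695, -0.719, 0.001], [-0.719, -0.695, 0.002], [-0.001, -0.002, -1.0]]
wrist_force: [0.4, -0.7, 0.7]
gripper_width: 0.479
gripper_force: 0.0
t 1.3667 tcp [0.3191 0.3092 0.4505] shift [3.645e+02 1.297e+02 1.000e-01] rot [-0.09  0.06 33.91] F [ 0.41 -0.72  0.74] w 0.479
top 181 [[0.4749, -0.0955, 0.1719], [0.4845, -0.0416, 0.1766], [0.4947, 0.0124, 0.1815]] [-0.1286 -0.1238 -0.1139] [-0.0583  0.0018  0.0589]
327 367 227 242
side 166 [[0.4703, -0.0955, 0.1725], [0.4808, -0.0448, 0.1769], [0.4936, 0.0133, 0.1793]] [-0.1336 -0.1286 -0.1129] [-0.0592 -0.0004  0.0591]
305 334 215 244
```

```bash
python3 -m creep '[[-0.24,38,13,0,0,0,4],[-0.24,76,27,0,0,0,8],[-0.24,114,40,0,0,0,12],[-0.24,152,54,0,0,0,17],[-0.24,190,68,0,0,0,21],[-0.24,228,81,0,0,0,25],[-0.24,266,95,0,0,0,30],[-0.24,304,108,0,0,0,33.9]]' >/dev/null;  python3 - <<'E'
from h import *
to([.481,-.043,.286])
E
```

```text
t 2.0333 tcp [0.453  0.0156 0.4503] shift [ 62.6 -17.3   0.3] rot [-0.08  0.02 -0.09] F [0.59 0.35 0.57] w 0.376
```

```bash
python3 -m creep '[[-0.24,30,-9,0,0,0,0],[-0.24,62,-17,0,0,0,0],[-0.24,62,-17,0,0,0,0],[-0.24,62,-17,0,0,0,0]]' >/dev/null;  python3 - <<'E'
from h import *
to([.481,-.043,.286])
s=r.sense(); p,d=vision.capture("wrist"); cv2.imwrite("pics/w1.png",p[...,::-1])
T=np.eye(4);T[:3,:3]=s["ee_rot"];T[:3,3]=s["tcp_pos"]
C=cloud("wrist",d,T@np.array(vision.camera_model("wrist")["mount"]))
np.savez("w1.npz",C=C)
q=C-np.array([.606,-.021,0]); X=q@MX; Yy=q@MY
b=(d>0)&(X<-.1)&(X>-.17)&(abs(Yy)<.05)&(C[...,2]>.15)&(C[...,2]<.2)
print(b.sum())
for lo in(-.04,-.02,0,.02):
    k=b&(Yy>lo)&(Yy<lo+.02); print(lo,k.sum(),np.percentile(X[k],[2,50,98]).round(4),np.percentile(C[k][:,2],[2,50,98]).round(4)) if k.sum() else 0
b=(d>0)&(X<-.06)&(X>-.17)&(abs(Yy)<.09)&(C[...,2]>.15)&(C[...,2]<.185)&(X<-.1)
print(np.percentile(Yy[b],[0,2,98,100]))
E
```

```text
t 2.3667 tcp [ 0.481  -0.0417  0.4494] shift [ 1.3  0.3 -0.6] rot [ 0.04  0.01 -0.08] F [-0.05 -0.8  -0.61] w 0.377
2354
-0.04 512 [-0.1309 -0.1255 -0.1201] [0.1732 0.1769 0.1786]
-0.02 483 [-0.131  -0.1255 -0.12  ] [0.1736 0.1768 0.1786]
0 458 [-0.131  -0.1254 -0.1198] [0.173  0.1769 0.1787]
0.02 419 [-0.1311 -0.1254 -0.1203] [0.1734 0.1769 0.1786]
[-0.0648143  -0.06361766  0.06254582  0.065582  ]
```

View pics/w1.png

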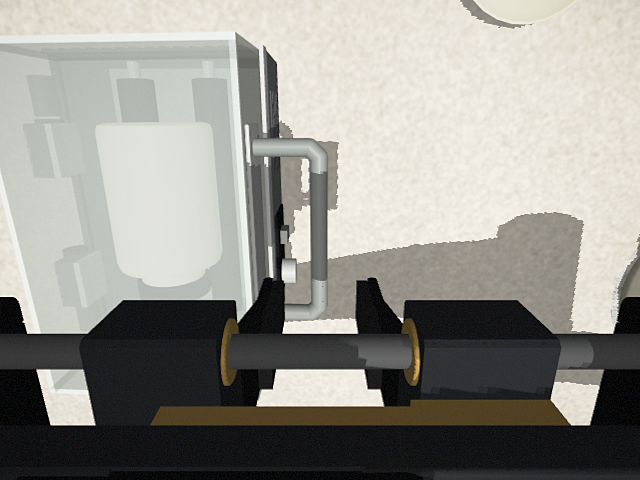

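```bash
python3 -m creep '[[-0.24,1,-1,20,0,0,0],[-0.24,1,-1,40,0,0,0],[-0.24,1,-1,60,0,0,0],[-0.24,1,-1,80,0,0,0],[-0.24,1,-1,95,0,0,0],[-0.24,1,-1,107,0,0,0],[-0.24,1,-1,113,0,0,0],[-0.24,1,-1,113,0,0,0]]'; python3 -m creep '[[-1,0,0,0,0,0,0],[-1,0,0,0,0,0,0],[-1,0,0,0,0,0,0],[-1,0,0,0,0,0,0],[-1,0,0,0,0,0,0],[-1,0,0,0,0,0,0]]'
cat >> h.py <<'E'
HX,HZ,RR,P0=.0906,.105,.2263,np.arctan2(53,220)
O=np.array([.606,-.021,0])
def bar(th): return np.array([HX-RR*np.cos(P0+th),HZ+RR*np.sin(P0+th)])
def plan(t0,ts,off=(0,0)):
    b=bar(t0)+off
    for t in ts: d=(bar(t)-b)*1000; print(round(t,3),"y,z:",(-d).round(1))
def state():
    s=r.sense(); g=np.array(s["tcp_pos"])+np.array(s["ee_rot"])[:,2]*.164-O; F=np.array(s["wrist_force"]); p=np.array([g@MX,g[2]])
    print("t",round(s["time_s"],2),"grasp XZ",p.round(4),"Y",round(g@MY,4),"th from it",round(np.arctan2(p[1]-HZ,HX-p[0])-P0,3),"rad",round(np.hypot(p[1]-HZ,HX-p[0]),4),"F xz",(F@MX).round(1),F[2].round(1),"w mm",round(s["gripper_width"]*87,1),"gf",round(s["gripper_force"],1))
E
python3 - <<'E'
from h import *
state(); plan(.064,np.linspace(.064,.704,17)[1:])
E
```

```text
time_s: 3.08
tcp_pos: [0.4813, -0.04, 0.3358]
ee_rot: [[0.18, -0.984, -0.003], [-0.984, -0.18, -0.0], [-0.0, 0.003, -1.0]]
wrist_force: [-0.6, 0.1, 0.7]
gripper_width: 0.378
gripper_force: 0.0
time_s: 3.58
tcp_pos: [0.4817, -0.041, 0.3374]
ee_rot: [[0.178, -0.984, 0.0], [-0.984, -0.178, 0.0], [-0.0, -0.0, -1.0]]
wrist_force: [-2.7, 1.8, 4.8]
gripper_width: 0.124
gripper_force: 30.0
t 3.58 grasp XZ [-0.1259  0.1734] Y 0.0021 th from it 0.07 rad 0.227 F xz -2.3 4.8 w mm 10.8 gf 30.0
0.104 y,z: [-2.9 -8.6]
0.144 y,z: [ -6.  -17.1]
0.184 y,z: [ -9.6 -25.4]
0.224 y,z: [-13.4 -33.6]
0.264 y,z: [-17.6 -41.6]
0.304 y,z: [-22.1 -49.5]
0.344 y,z: [-26.9 -57.1]
0.384 y,z: [-32.  -64.6]
0.424 y,z: [-37.4 -71.9]
0.464 y,z: [-43.1 -78.9]
0.504 y,z: [-49.1 -85.7]
0.544 y,z: [-55.4 -92.3]
0.584 y,z: [-61.8 -98.6]
0.624 y,z: [ -68.6 -104.6]
0.664 y,z: [ -75.6 -110.4]
0.704 y,z: [ -82.8 -115.8]
```

```bash
python3 -m creep '[[-1,0,-3,-9,0,0,0],[-1,0,-6,-17,0,0,0],[-1,0,-10,-25,0,0,0],[-1,0,-13,-34,0,0,0],[-1,0,-18,-42,0,0,0],[-1,0,-22,-50,0,0,0],[-1,0,-27,-57,0,0,0],[-1,0,-27,-57,0,0,0]]' >/dev/null
python3 - <<'E'
from h import *
state(); plan(.344,np.linspace(.344,.704,10)[1:])
E
```

```text
t 4.25 grasp XZ [-0.0994  0.2314] Y 0.0021 th from it 0.35 rad 0.2282 F xz -7.1 -1.1 w mm 11.0 gf 30.0
0.384 y,z: [-5.1 -7.5]
0.424 y,z: [-10.5 -14.7]
0.464 y,z: [-16.2 -21.8]
0.504 y,z: [-22.2 -28.6]
0.544 y,z: [-28.4 -35.1]
0.584 y,z: [-34.9 -41.4]
0.624 y,z: [-41.7 -47.5]
0.664 y,z: [-48.6 -53.2]
0.704 y,z: [-55.8 -58.7]
```

```bash
python3 -m creep '[[-1,0,-5,-7.5,0,0,0],[-1,0,-12,-17,0,0,0],[-1,0,-19,-25,0,0,0],[-1,0,-27,-33.5,0,0,0],[-1,0,-35,-41.5,0,0,0],[-1,0,-43,-48.5,0,0,0],[-1,0,-50,-54,0,0,0],[-1,0,-56,-59,0,0,0]]' >/dev/null;python3 -m creep '[[-1,0,0,0,0,0,0],[-1,0,0,0,0,0,0],[-1,0,0,0,0,0,0],[-1,0,0,0,0,0,0]]' >/dev/null
python3 - <<'E'
from h import *
state()
p,d=vision.capture("side"); cv2.imwrite("pics/s2.png",cv2.resize(p[130:330,230:490,::-1],(780,600)))
E
```

```text
t 5.25 grasp XZ [-0.0445  0.2919] Y 0.0023 th from it 0.708 rad 0.2306 F xz -9.8 2.7 w mm 11.0 gf 30.0
```

View pics/s2.png

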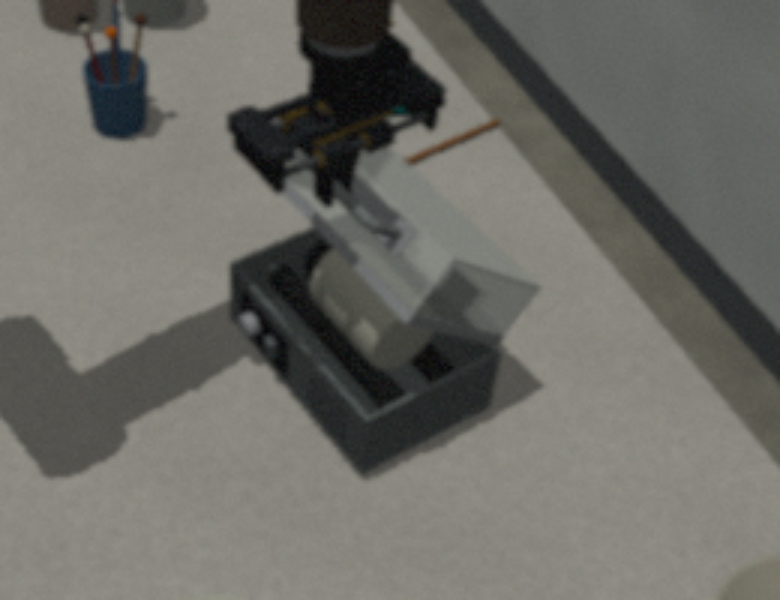

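```bash
python3 -m creep '[[-0.3,0,0,0,0,0,0],[-0.3,0,0,0,0,0,0],[-0.3,0,0,0,0,0,0],[-0.3,0,0,0,0,0,0],[-0.3,0,0,0,0,0,0],[-0.3,0,0,0,0,0,0],[-0.3,0,0,0,0,0,0],[-0.3,0,0,0,0,0,0]]' ; python3 -m creep '[[-0.3,0,0,-5,0,0,0],[-0.3,0,0,-12,0,0,0],[-0.3,0,0,-20,0,0,0],[-0.3,0,0,-30,0,0,0],[-0.3,0,0,-40,0,0,0],[-0.3,0,0,-50,0,0,0],[-0.3,0,0,-60,0,0,0],[-0.3,0,0,-60,0,0,0]]'; python3 -m creep '[[-1,0,0,0,0,0,0],[-1,0,0,0,0,0,0],[-1,0,0,0,0,0,0],[-1,0,0,0,0,0,0],[-1,0,0,0,0,0,0],[-1,0,0,0,0,0,0],[-1,0,0,0,0,0,0],[-1,0,0,0,0,0,0]]' >/dev/null;  python3 - <<'E'
from h import *
state()
s=r.sense(); p,d=vision.capture("wrist"); cv2.imwrite("pics/w3.png",p[...,::-1])
T=np.eye(4);T[:3,:3]=s["ee_rot"];T[:3,3]=s["tcp_pos"]
C=cloud("wrist",d,T@np.array(vision.camera_model("wrist")["mount"]))
q=C-O; X=q@MX; Yy=q@MY
b=(d>0)&(X<-.02)&(X>-.075)&(abs(Yy)<.05)&(C[...,2]>.26)&(C[...,2]<.31)
print(b.sum(), bar(.7))
for lo in(-.05,-.04,-.03,-.02,-.01,0,.02):
    k=b&(Yy>lo)&(Yy<lo+.01); print(lo,k.sum(),np.percentile(X[k],[2,50,98]).round(4),np.percentile(C[k][:,2],[2,50,98]).round(4)) if k.sum() else 0
E
```

```text
time_s: 5.97
tcp_pos: [0.5638, -0.0263, 0.4529]
ee_rot: [[0.178, -0.984, 0.001], [-0.984, -0.178, -0.0], [0.0, -0.001, -1.0]]
wrist_force: [-0.4, -0.1, -0.0]
gripper_width: 0.352
gripper_force: 0.0
time_s: 6.63
tcp_pos: [0.5637, -0.0264, 0.5159]
ee_rot: [[0.178, -0.984, 0.005], [-0.984, -0.178, 0.0], [0.001, -0.005, -1.0]]
wrist_force: [0.8, 0.3, 0.3]
gripper_width: 0.347
gripper_force: 0.0
t 7.3 grasp XZ [-0.0427  0.3487] Y 0.0023 th from it 0.834 rad 0.2777 F xz 0.1 -0.0 w mm 0.8 gf 0.0
2427 [-0.04352527  0.28726931]
-0.05 436 [-0.0499 -0.044  -0.0382] [0.2874 0.2917 0.2937]
-0.04 411 [-0.0501 -0.0441 -0.0388] [0.2874 0.2919 0.2935]
-0.03 381 [-0.0496 -0.0441 -0.0387] [0.2887 0.2918 0.2935]
-0.02 364 [-0.0498 -0.0442 -0.0387] [0.2885 0.2919 0.2937]
-0.01 360 [-0.0499 -0.0442 -0.0387] [0.2883 0.2918 0.2935]
0 336 [-0.05   -0.0443 -0.0387] [0.2881 0.2917 0.2937]
0.02 33 [-0.0427 -0.0421 -0.0421] [0.2912 0.2924 0.2934]
```

View pics/w3.png

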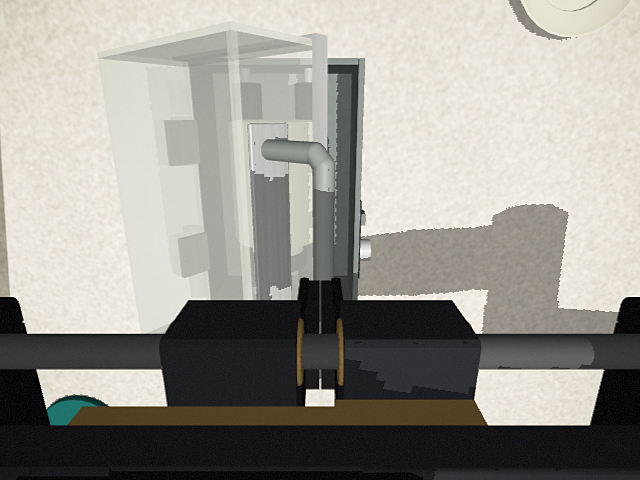

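```bash
python3 -m creep '[[-1,0,1,8,0,0,0],[-1,0,2,16,0,0,0],[-1,0,2,23,0,0,0],[-1,0,2,29,0,0,0],[-1,0,2,33,0,0,0],[-1,0,2,34,0,0,0],[-1,0,2,34,0,0,0],[-1,0,2,34,0,0,0]]' >/dev/null; python3 -c "
from h import *
state()"; python3 -m creep '[[-1,0,0,1,0,0,0],[-1,0,0,1,0,0,0],[-1,0,0,1.5,0,0,0],[-1,0,0,1.5,0,0,0]]' >/dev/null; python3 -c "
from h import *
state()"
```

```text
t 8.02 grasp XZ [-0.0445  0.315 ] Y 0.0022 th from it 0.763 rad 0.2497 F xz -0.0 -0.2 w mm 0.2 gf 0.0
t 8.35 grasp XZ [-0.0447  0.3133] Y 0.0023 th from it 0.758 rad 0.2484 F xz -1.4 0.4 w mm 0.5 gf 0.0
```

```bash
for i in 1; do python3 -m creep '[[-1,0,0,0.5,0,0,0],[-1,0,0,1,0,0,0],[-1,0,0,1,0,0,0]]' >/dev/null; python3 -c "
from h import *
state()";  python3 -m creep '[[-1,0,0,0.5,0,0,0],[-1,0,0,1,0,0,0],[-1,0,0,1,0,0,0]]' >/dev/null; python3 -c "
from h import *
state()"; done
```

```text
t 8.6 grasp XZ [-0.0447  0.3121] Y 0.0023 th from it 0.756 rad 0.2474 F xz -0.1 -0.3 w mm 0.3 gf 0.0
t 8.85 grasp XZ [-0.0447  0.3113] Y 0.0023 th from it 0.754 rad 0.2467 F xz -1.3 0.8 w mm 0.6 gf 0.0
```

```bash
python3 -m creep '[[-1,0,0,0.5,0,0,0],[-1,0,0,0.5,0,0,0],[-1,0,0,0.5,0,0,0]]' >/dev/null; python3 -c "
from h import *
state()";  python3 -m creep '[[-1,0,0,0.5,0,0,0],[-1,0,0,0.5,0,0,0],[-1,0,0,0.5,0,0,0]]' >/dev/null; python3 -c "
from h import *
state()"
```

```text
t 9.1 grasp XZ [-0.0447  0.3112] Y 0.0022 th from it 0.754 rad 0.2466 F xz -1.2 2.6 w mm 0.7 gf 1.3
t 9.35 grasp XZ [-0.0447  0.3111] Y 0.0022 th from it 0.754 rad 0.2466 F xz -2.2 5.4 w mm 0.2 gf 2.7
```

```bash
for i in 1; do python3 -m creep '[[-1,0,0,0,0,0,0],[-1,0,0,0,0,0,0],[-1,0,0,0,0,0,0],[-1,0,0,0,0,0,0]]' >/dev/null; python3 -c "
from h import *
state()";  python3 -m creep '[[-1,0,0,0,0,0,0],[-1,0,0,0,0,0,0],[-1,0,0,0,0,0,0],[-1,0,0,0,0,0,0]]' >/dev/null; python3 -c "
from h import *
state()";python3 -m creep '[[-1,0,0,0,0,0,0],[-1,0,0,0,0,0,0],[-1,0,0,0,0,0,0],[-1,0,0,0,0,0,0]]' >/dev/null; python3 -c "
from h import *
state()"; done
```

```text
t 9.68 grasp XZ [-0.0446  0.3111] Y 0.0022 th from it 0.754 rad 0.2465 F xz -2.0 5.6 w mm 0.7 gf 2.7
t 10.02 grasp XZ [-0.0446  0.3111] Y 0.0022 th from it 0.754 rad 0.2465 F xz -1.9 5.1 w mm 0.4 gf 2.7
t 10.35 grasp XZ [-0.0446  0.3111] Y 0.0022 th from it 0.754 rad 0.2465 F xz -1.9 5.2 w mm 0.7 gf 2.7
```

```bash
python3 -c "
from h import *
plan(.7,np.arange(.67,.45,-.03)); print(); plan(.46,np.arange(.43,.2,-.03));print(); plan(.22,np.arange(.19,-.03,-.03))"
```

```text
0.67 y,z: [5.4 4.1]
0.64 y,z: [10.7  8.4]
0.61 y,z: [15.8 12.8]
0.58 y,z: [20.9 17.4]
0.55 y,z: [25.7 22.1]
0.52 y,z: [30.5 27. ]
0.49 y,z: [35. 32.]
0.46 y,z: [39.5 37.1]

0.43 y,z: [4.3 5.3]
0.4 y,z: [ 8.4 10.7]
0.37 y,z: [12.3 16.2]
0.34 y,z: [16.1 21.8]
0.31 y,z: [19.7 27.6]
0.28 y,z: [23.2 33.4]
0.25 y,z: [26.4 39.4]
0.22 y,z: [29.5 45.4]

0.19 y,z: [2.9 6.1]
0.16 y,z: [ 5.6 12.4]
0.13 y,z: [ 8.1 18.7]
0.1 y,z: [10.5 25. ]
0.07 y,z: [12.6 31.5]
0.04 y,z: [14.6 38. ]
0.01 y,z: [16.3 44.5]
-0.02 y,z: [17.9 51.1]
```

```bash
python3 -m creep '[[-1,0,5.4,4.1,0,0,0],[-1,0,10.7,8.4,0,0,0],[-1,0,15.8,12.8,0,0,0],[-1,0,20.9,17.4,0,0,0],[-1,0,25.7,22.1,0,0,0],[-1,0,30.5,27,0,0,0],[-1,0,35,32,0,0,0],[-1,0,39.5,37.1,0,0,0]]' >/dev/null; python3 -c "
from h import *
state()
b=bar(.46); print('expect grasp XZ',b+[0,.024])
p,d=vision.capture('side'); cv2.imwrite('pics/s4.png',cv2.resize(p[130:330,230:490,::-1],(520,400)))"
```

```text
t 11.02 grasp XZ [-0.0841  0.2752] Y 0.0021 th from it 0.536 rad 0.2439 F xz -2.9 9.7 w mm 0.7 gf 5.1
expect grasp XZ [-0.08300686  0.27416318]
```

View pics/s4.png

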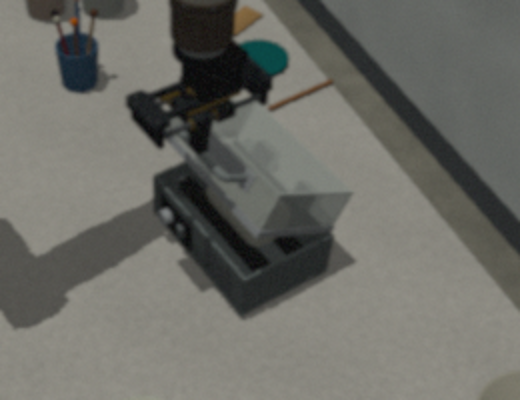

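The guard has come down with the fingers on the bar (about (215,165) in the crop), with contact steady at about 10 N. I'll continue down the arc.

```bash
python3 -m creep '[[-1,0,4.3,5.3,0,0,0],[-1,0,8.4,10.7,0,0,0],[-1,0,12.3,16.2,0,0,0],[-1,0,16.1,21.8,0,0,0],[-1,0,19.7,27.6,0,0,0],[-1,0,23.2,33.4,0,0,0],[-1,0,26.4,39.4,0,0,0],[-1,0,29.5,45.4,0,0,0]]' >/dev/null; python3 -c "
from h import *
state()
print('expect grasp XZ',bar(.22)+[0,.024])"
```

```text
t 11.73 grasp XZ [-0.1159  0.2282] Y 0.002 th from it 0.301 rad 0.2404 F xz -6.9 9.2 w mm 0.8 gf 4.4
expect grasp XZ [-0.1125366  0.2287357]
```

```bash
python3 -m creep '[[-1,0,1,6,0,0,0],[-1,0,3,12,0,0,0],[-1,0,5,18,0,0,0],[-1,0,7,24,0,0,0],[-1,0,9,30,0,0,0],[-1,0,11,35,0,0,0],[-1,0,12,39,0,0,0],[-1,0,12,41,0,0,0]]' >/dev/null; python3 -c "
from h import *
state()
print('expect shut',bar(0)+[0,.024])"
```

```text
t 12.4 grasp XZ [-0.1281  0.1861] Y 0.0017 th from it 0.119 rad 0.2332 F xz -4.5 6.1 w mm 0.3 gf 3.0
expect shut [-0.12940578  0.18200139]
```

```bash
python3 -m creep '[[-1,0,0.3,1,0,0,0],[-1,0,0.6,2,0,0,0],[-1,0,1,3,0,0,0],[-1,0,1,4,0,0,0],[-1,0,1,5,0,0,0],[-1,0,1,5,0,0,0]]' >/dev/null; python3 -c "
from h import *
state()"; python3 -m creep '[[-1,0,0,0.5,0,0,0],[-1,0,0,1,0,0,0],[-1,0,0,1.5,0,0,0],[-1,0,0,1.5,0,0,0]]' >/dev/null; python3 -c "
from h import *
state()"
```

```text
t 12.9 grasp XZ [-0.1287  0.1824] Y 0.0017 th from it 0.103 rad 0.2325 F xz -6.9 10.1 w mm 0.7 gf 5.1
t 13.23 grasp XZ [-0.1287  0.1822] Y 0.0017 th from it 0.102 rad 0.2325 F xz -9.4 17.6 w mm 0.8 gf 8.7
```

```bash
python3 -m creep '[[-1,0,0,-3,0,0,0],[-1,0,0,-10,0,0,0],[-1,0,0,-25,0,0,0],[-1,0,0,-45,0,0,0],[-1,0,0,-70,0,0,0],[-1,0,0,-95,0,0,0],[-1,0,0,-110,0,0,0],[-1,0,0,-110,0,0,0]]' >/dev/null; python3 -m creep '[[-1,0,0,0,0,0,0],[-1,0,0,0,0,0,0],[-1,0,0,0,0,0,0],[-1,0,0,0,0,0,0]]' >/dev/null
python3 - <<'E'
from h import *
state(); s=r.sense(); p,d=vision.capture("wrist"); cv2.imwrite("pics/w5.png",p[...,::-1])
T=np.eye(4);T[:3,:3]=s["ee_rot"];T[:3,3]=s["tcp_pos"]
C=cloud("wrist",d,T@np.array(vision.camera_model("wrist")["mount"]))
q=C-O; X=q@MX; Yy=q@MY
b=(d>0)&(X<-.11)&(X>-.16)&(Yy>-.05)&(Yy<0)&(C[...,2]>.14)&(C[...,2]<.2)
print(b.sum(),np.percentile(X[b],[2,50,98]).round(4),np.percentile(C[b][:,2],[2,50,98]).round(4),"expect top .164; was .1786 at .064",bar(0))
E
```

```text
t 14.23 grasp XZ [-0.1272  0.2889] Y 0.0021 th from it 0.465 rad 0.2851 F xz -0.7 -1.1 w mm 0.7 gf 0.0
1132 [-0.1347 -0.1292 -0.1239] [0.1596 0.1632 0.1651] expect top .164; was .1786 at .064 [-0.12940578  0.15800139]
```

View pics/w5.png

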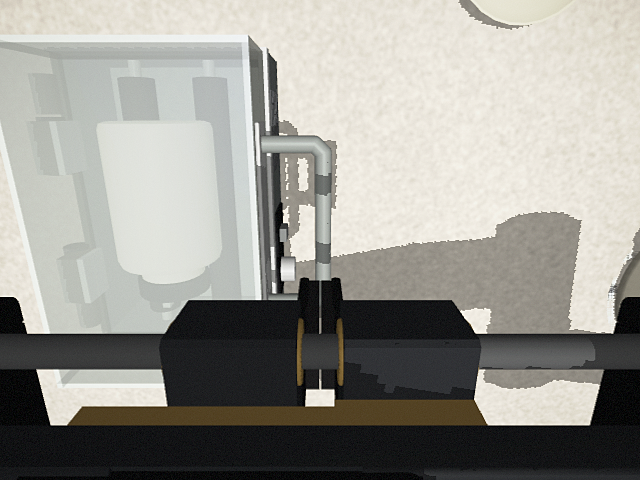

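The picture shows the guard lying shut with the bar at column 322. Its top measures about 0.165 m against 0.164 m expected when shut, and the fingers are clear above it.

```bash
python3 -c "
from h import *
print(r.finish_job())"
```

```text
the job is handed in; nothing more can be done
None
```

I raised the guard to about 40°, where it stood by itself for over a second and then bore about 5 N for a second without giving way; I then pushed it gently shut and handed the job in (no verdict returned), without going near the jar, plate or pot.

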